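# Park the spray-booth compressor just past compression

### The job

Park the glaze-spray compressor: take hold of the orange knob on its flywheel and turn the wheel clockwise (seen from above), keeping hold of it and never swinging it back, until you feel the resistance peak and give way, and stop just past that point. Let go so that the wheel stays there, and then throw the red-tipped lever fully over to the far side. Handle the knob and the lever gently and leave the pots standing around alone.

Things in the scene. Friction and masses are not known exactly. Their poses are not given: they have to be found in the camera images.
- compressor: blue compressor, bolted down; origin on the table under the flywheel's vertical shaft, x away from the robot at yaw 0. Base plate 250 x 470 x 12 mm, centred 115 mm to -y of the shaft; round crankcase, radius 92 mm, under the wheel; blue valve box 100 x 90 mm, 130 mm high, centred 245 mm to -y, carries the lever; its dial gauge is only for show
- head: finned aluminium cylinder, 92 mm across, along the compressor's +x, below the wheel; same origin and axes as the compressor. The piston inside presses on the cam of the wheel's shaft: unseen, only felt as resistance to turning. Piston load 0 where the wheel turns free, about 34 N at the peak, about 19 N in the parked zone
- flywheel: grey horizontal flywheel, 240 mm across, rim's top 172 mm above the table, hub 44 mm across rising to 192 mm; origin on the shaft's axis at table height; turns about z. Where the compression peak lies relative to the knob or the compressor differs from start to start. After the peak the wheel drives itself on for about 11 degrees, then lies still in a parked zone
- knob_mid (a point): middle of the orange knob on the flywheel, the point to grip, 207 mm above the table and 85 mm from the shaft's axis; knob upright, round, 25 mm across, 56 mm high, its top at 233 mm, turning freely on its pin, so the gripper need not turn with the wheel; it bears a grip of up to 40 N
- wheel (a joint): flywheel angle, growing clockwise from above, no stop, zero arbitrary. Felt at the knob: 1.5 N drag over a free run of 15 to 110 degrees; then a climb over 38 degrees to about 13 N (springs back if let go); then it drives forward, up to 14 N, for 11 degrees (hold it back); then the parked zone, 34 degrees, 1.5 N, stays put; beyond it drives on and compression is lost: too far
- lever_base: the grey block (70 x 50 x 25 mm) on top of the valve box that carries the lever; origin at the centre of its underside, 130 mm above the table; its x axis is the compressor's; the lever turns about the block's y axis 22 mm above this origin
- lever_tip (a point): centre of the lever's red ball, 26 mm across, 80 mm from the lever's pivot on a 10 mm rod. It starts leaning to the compressor's -x with its centre about 222 mm above the table, 38 mm to -x of the block's middle, and ends as far to +x
- lever (a joint): angle of the lever, 0 leaning 29 degrees to the compressor's -x, 1.0 leaning as far to +x (fully over); light friction (about 1 N at the ball), stays where it is left, hard stops at both ends
- bowl: terracotta bowl, 120 mm wide, 55 mm high, to be left alone; origin under its centre
- glaze_jar: blue jar, 66 mm wide, 85 mm high, to be left alone; origin under its centre
- beaker: white ceramic beaker, 70 mm wide, 80 mm high, to be left alone; origin under its centre

How it is judged (in metres and radians):
On the way, in this order (a step that is already met when the one before it is completed fails the run):
1. the wheel is on the compression peak (piston load over 29 N) (contact force between head and flywheel above 29 N).
2. the wheel is parked just past the peak, let go and at rest, the lever not yet thrown (contact force between head and flywheel between 12 and 26 N and contact force between the fingers and flywheel below 0.3 N and velocity of joint wheel between -0.05 and 0.05 rad/s and value of joint lever below 0.3 rad), for 0.5 s.
3. the lever is fully over (value of joint lever above 0.9 rad), for 0.2 s.
At the end, for the whole second after the job is handed in: the flywheel rests, let go, in the parked zone just past the compression peak (the 34 degrees in which the piston load stays between 12 and 26 N; it does not roll on or back, under 0.05 rad/s), and the lever is over to its far side (beyond 0.9 of 1.0 rad) (contact force between head and flywheel between 12 and 26 N and velocity of joint wheel between -0.05 and 0.05 rad/s and value of joint lever above 0.9 rad); the robot touches nothing.
It fails at once if the wheel swings back faster than 1 rad/s or runs away forward faster than 3 rad/s (velocity of joint wheel below -1 rad/s or velocity of joint wheel above 3 rad/s).
It fails at once if the knob or wheel is handled with more than 100 N in all (grip and push) (contact force between the fingers and flywheel above 100 N).
It fails at once if the lever is forced with more than 40 N (contact force between anything else and lever_base above 40 N).
It fails at once if the lever is thrown while the wheel is not parked (value of joint lever above 0.5 rad and (contact force between head and flywheel below 8 N or contact force between head and flywheel above 28 N)).
It fails at once if a pot is knocked aside (over 30 mm) (distance of any of bowl, glaze_jar, beaker from where it was at the start of the episode above 0.03 m).
It also fails if it takes over 72 s, if anything falls off the work surface, if the arm or the gripper's body presses on something with over 40 N, if the wrist force passes 120 N, or if a joint passes its speed limit or range.

### The arm

A 6-joint arm with a two-finger parallel gripper is mounted at the origin on the work surface. World frame = base frame: x ahead of the robot, y to its left, z up, the work surface at z = 0. Lengths are in mm, angles in rad, forces in N, time in s.
With the tool pointing down it reaches from about 350 to 1000 mm from the base axis. Payload 7.1 kg.
Tool frame: the origin (TCP) lies at the very end of the fingers, on their centre line; the grasp point (between the pads) lies 19 mm behind it (env.hold_point_z is the distance from the TCP to the grasp point, in mm); z points along the fingers, y is the direction in which the jaws open and shut (so a half turn about z gives the same grasp; the last joint's range is limited). The gripper opens to 85 mm and grips with 20 to 120 N. Pads are 22 mm wide; open, the fingers measure 114 mm over their backs; the gripper's body (76 mm by 85 mm) begins 54 mm behind the grasp point. The pads swing forward as they close: fully open they stand 13 mm farther back than shut.
Start: joints at [1.19, 0.423, 1.63, -0, 1.089, -0.019], TCP at [221.192, 584.533, 231.319] pointing down, gripper open.
Joint ranges: [-3, 3], [-0.9, 2.11], [0.09, 2.58], [-1.31, 4.45], [0.11, 2.69], [-2.54, 2.54]. Speed limits (rad/s): [2.39, 2.39, 3.01, 3.14, 3.14, 3.14].

### API

Orientations are given as a unit quaternion [w, x, y, z].
In Python, from plant import status, eyes, order, env gives the robot as it stands.
- The arm moves only by the tool move_arm, never from a script. Its argument "deltas" is a list of rows, each a list of 7 numbers: the shift along the tool's x, y, z in units of 50 mm (1.0 is 50 mm), then the turn, a rotation vector about the tool's x, y, z in units of 6 degrees (1.0 is 6 degrees), then the closure, from 0 (fully open) to 1 (shut). A call has exactly 5 rows; each row shifts and turns the commanded pose from where the row before left it, along the tool's axes as they then stand; what a row does not reach is not made up. A row lasts 1/10 s, in which the tool goes at most 50 mm and 8.59 degrees, less where a joint would pass 70% of its speed; a pose out of reach is approached as far as the arm can. A call is refused whole if a number of a shift passes 1 or a number of a turn 1, either way. A call with a gripper value outside its range is refused whole. The fingers move at their own pace and stop on an object; the grip force is fixed at half the most. Time passes only in rows, so rows that do not move let the fingers close, or fill a call up. It gives the time, the measured TCP pose, the force and the opening at its end, in the units of the state.
- status.sense(): the state, without advancing time (a new reading comes with each control period).
- eyes.read_camera(name): name is "scene" or "top" or "wrist"; returns a dict with "image" (480x640x3 uint8, red, green, blue), "fx", "fy", "cx", "cy" (pixels), "extrinsics" (4x4, takes a point from world to camera coordinates). Camera axes: x right, y down, z forward; pixel columns grow to the right and rows downward; lengths in mm; the calibration is good to about 2 mm. A picture is of the moment at which its call begins. There is no depth.
- order.close_job(): hands the job in, once; it reports no verdict.
The state is a dict: "time": time; "qpos": joint angles; "joint_vel": joint speeds; "effort": joint torques, N m; "ee_pos": TCP position; "orientation": TCP orientation; "ft_force": force on the tool from outside, world axes, zero at the start; "ft_torque": the same for the moment, N m; "grip_width": finger opening in mm.
Only numpy, scipy, OpenCV 4.12 (cv2) and the standard library are available. Lean on these libraries where they do the work, as an engineer would, in place of code of your own. Each camera call takes 0.05 s, during which the arm holds its last target. There are 200 camera calls.

## Working session

There is one attempt and no reset: what is moved stays moved. The work goes in short steps, Python scripts to look and compute and a tool call to move; the robot and the scene stay as the last step left them, time stands still between calls to the robot, and variables do not carry over. Pictures are saved under pics/ and viewed, about 8 in all and at most 12, crops included, and the job is handed in when it is done.

Besides the shell and the picture viewer there is one more tool, called after "Request:" as name(argument=value, ...), one argument or row to a line, values as JSON. move_arm: Moves the arm, as the interface text tells. Its arguments: {"type":"object","properties":{"deltas":{"type":"array"}},"required":["deltas"]}

```bash
mkdir -p pics; ls
python3 - <<'E'
from plant import status, eyes, order, env
import cv2, numpy as np, json
print(status.sense()); print(env.hold_point_z)
for n in ("scene","top"):
    c=eyes.read_camera(n); cv2.imwrite(f"pics/{n}0.png",c["image"][:,:,::-1])
    print(n,c["fx"],c["fy"],c["cx"],c["cy"],np.round(c["extrinsics"],3).tolist())
E
```

```text
pics
{'time': 0.0, 'qpos': array([ 1.18999279e+00,  4.23870604e-01,  1.63069403e+00, -1.57981798e-05,
        1.08859898e+00, -1.90022450e-02]), 'joint_vel': array([ 0.00048819,  0.0015224 , -0.00068648, -0.00027747, -0.00172145,
        0.00071813]), 'effort': array([ 1.57459443e-03, -5.57386208e+01, -2.81744134e+01,  5.27417069e-05,
        7.31744556e-03,  5.53953086e-06]), 'ee_pos': array([221.00108459, 584.03354409, 230.52552642]), 'orientation': array([-1.49119506e-04,  1.79911933e-01,  9.83682408e-01, -7.71225534e-04]), 'ft_force': array([0.06876092, 0.07198895, 0.66957914]), 'ft_torque': array([-0.03001465,  0.03876263, -0.01983561]), 'grip_width': 85.28451427991999}
18.700000000000003
scene 573.5840804032382 573.5840804032382 322.07784597732075 228.18417578181123 [[0.651, 0.759, 0.014, -360.064], [0.513, -0.426, -0.745, -142.206], [-0.559, 0.492, -0.667, 1789.299], [0.0, 0.0, 0.0, 1.0]]
top 437.4658389033532 437.4658389033532 321.02446032015706 239.3703479513826 [[0.009, -0.999, -0.032, 41.215], [-0.99, -0.004, -0.138, 544.031], [0.137, 0.032, -0.99, 1005.138], [0.0, 0.0, 0.0, 1.0]]
```

View pics/top0.png

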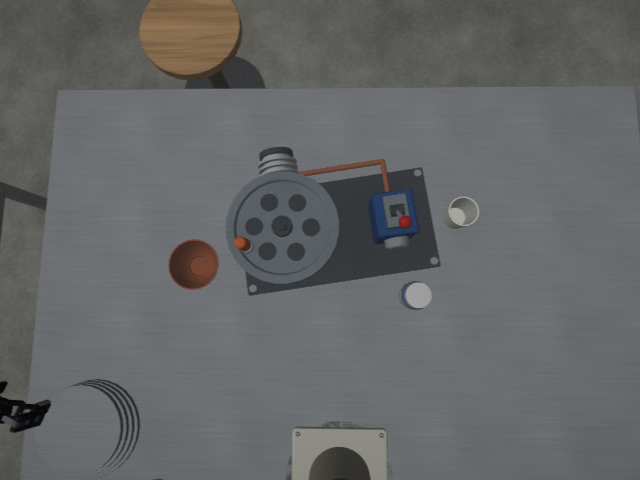

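View pics/scene0.png

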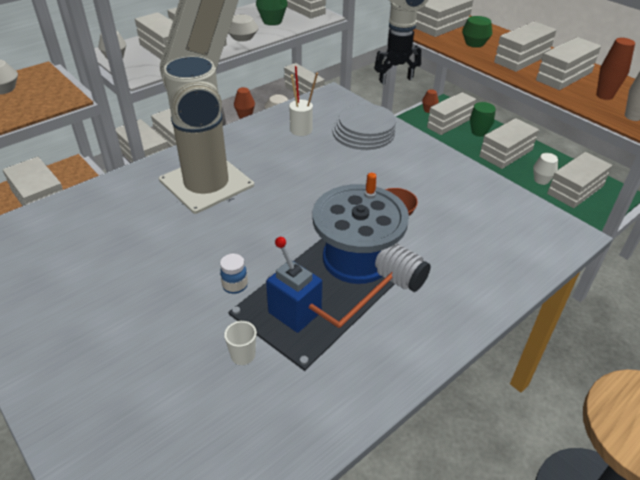

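Top view: hub at about (282,226), knob (241,243), red ball (405,222), bowl (194,264), jar (418,295), beaker (463,212). The scene view agrees. Next I measure them.

```bash
cat > h.py <<'E'
from plant import status, eyes, order, env
import cv2, numpy as np
from scipy.spatial.transform import Rotation as R
def cam(n):
    c=eyes.read_camera(n); c["K"]=np.array([[c["fx"],0,c["cx"]],[0,c["fy"],c["cy"]],[0,0,1]]); return c
def ray(c,u,v,z):
    E=np.array(c["extrinsics"]); o=-E[:3,:3].T@E[:3,3]; d=E[:3,:3].T@np.linalg.inv(c["K"])@[u,v,1]
    return o+d*(z-o[2])/d[2]
def proj(c,p):
    E=np.array(c["extrinsics"]); q=c["K"]@(E[:3,:3]@np.array(p)+E[:3,3]); return q[:2]/q[2]
def blobs(c,lo,hi,amin=20):
    m=cv2.inRange(cv2.cvtColor(c["image"],cv2.COLOR_RGB2HSV),lo,hi)
    n,l,s,ct=cv2.connectedComponentsWithStats(m); return [(ct[i].round(1).tolist(),s[i].tolist()) for i in range(1,n) if s[i,4]>=amin]
def pose():
    s=status.sense(); q=s["orientation"]; return s,R.from_quat([q[1],q[2],q[3],q[0]])
E
python3 - <<'E'
from h import *
t=cam("top"); s=cam("scene")
for n,c in(("top",t),("scene",s)):
    print(n,"orange",blobs(c,(5,200,120),(14,255,255)),"red",blobs(c,(0,200,100),(3,255,255)),blobs(c,(170,150,100),(180,255,255)))
print("hub",ray(t,282,226,192)); print("ball",ray(t,405,222,222)); print("knob",ray(t,241,243,215))
# corners of plate z=12
for u,v in((418,173),(434,261),(253,288)): print("plate",ray(t,u,v,12))
print("bowl",ray(t,194,264,30),"jar",ray(t,418,295,85),"beaker",ray(t,463,212,60))
g=cv2.medianBlur(cv2.cvtColor(t["image"],cv2.COLOR_RGB2GRAY),3)
print(cv2.HoughCircles(g,cv2.HOUGH_GRADIENT,1,50,param1=120,param2=30,minRadius=45,maxRadius=65))
E
```

```text
top orange [] red [] []
scene orange [([371.1, 182.5], [368, 174, 7, 19, 115])] red [([280.1, 241.8], [276, 238, 9, 9, 67])] []
hub [549.64729964 119.9010938  192.        ]
ball [ 553.35295365 -125.50474829  222.        ]
knob [511.22010632 198.04048442 215.        ]
plate [ 714.68687693 -193.47509757   12.        ]
plate [ 496.00172545 -227.08416663   12.        ]
plate [427.81733571 209.39415903  12.        ]
bowl [483.64445823 350.58364532  30.        ] jar [ 413.42132996 -173.39030265   85.        ] beaker [ 606.63377558 -286.4059421    60.        ]
[[[280.5 225.5  57.6]
  [ 87.5 427.5  46.3]]]
```

Run:
```python
from h import *
t=cam("top"); s=cam("scene")
for n,c in(("top",t),):
    print(n,"orange",blobs(c,(4,160,80),(16,255,255)),"red",blobs(c,(0,160,80),(3,255,255)),blobs(c,(172,150,80),(180,255,255)))
print("scene ball",ray(s,280.1,241.8,222),"knob",ray(s,371.1,182.5,207), "hub r",ray(t,280.5,225.5,172))
for p in (549.6,119.9,192),(549.6,119.9,172),(511,198,207),(511,198,233),(511,198,180): print(p,proj(t,p),proj(s,p))
```

```text
top orange [([239.8, 242.1], [235, 237, 11, 12, 99])] red [([404.3, 221.3], [399, 216, 11, 12, 90])] []
scene ball [ 553.09129936 -126.58580227  222.        ] knob [513.10096613 194.88276912 207.        ] hub r [554.09185798 125.54875402 172.        ]
(549.6, 119.9, 192) [282.0000441  226.02281783] [359.20356596 206.09031795]
(549.6, 119.9, 172) [283.14685431 227.62876196] [358.74406867 212.28919935]
(511, 198, 207) [241.86495501 243.6254366 ] [371.40037136 181.64076791]
(511, 198, 233) [239.04967869 241.91513317] [372.13604211 173.3967715 ]
(511, 198, 180) [244.61874443 245.29838622] [370.65464201 189.99748199]
```

```bash
cat >> h.py <<'E'
def yawy(r): y=r.apply([0,1,0]); return np.degrees(np.arctan2(y[1],y[0]))
def plan(target,yaw,n,closure):
    """rows: straight line to target (mm), tool y at heading yaw (deg), tool z down"""
    s,r=pose(); p=s["ee_pos"]; a0=yawy(r); d=(np.array(target)-p)/n
    da=((yaw-a0+180)%360-180)/n
    print("from",p.round(1),"yaw",round(a0,1),"tilt",r.apply([0,0,1]).round(4),"q6",s["qpos"][[0,5]].round(2))
    for i in range(n):
        a=np.radians(a0+da*i); y=np.array([np.cos(a),np.sin(a),0]); z=np.array([0,0,-1]); x=np.cross(y,z)
        print([round(float(v),3) for v in (d@x/50,d@y/50,d@z/50,0,0,-da/6)]+[closure])
E
python3 -c "
from h import *
plan((512,197,290),47,15,0)"
```

```text
from [221.1 584.4 231. ] yaw 69.3 tilt [-2.e-04 -5.e-04 -1.e+00] q6 [ 1.19 -0.02]
[-0.546, -0.346, -0.079, 0.0, 0.0, 0.247, 0]
[-0.554, -0.332, -0.079, 0.0, 0.0, 0.247, 0]
[-0.563, -0.317, -0.079, 0.0, 0.0, 0.247, 0]
[-0.571, -0.302, -0.079, 0.0, 0.0, 0.247, 0]
[-0.578, -0.287, -0.079, 0.0, 0.0, 0.247, 0]
[-0.586, -0.272, -0.079, 0.0, 0.0, 0.247, 0]
[-0.593, -0.257, -0.079, 0.0, 0.0, 0.247, 0]
[-0.599, -0.242, -0.079, 0.0, 0.0, 0.247, 0]
[-0.605, -0.226, -0.079, 0.0, 0.0, 0.247, 0]
[-0.611, -0.21, -0.079, 0.0, 0.0, 0.247, 0]
[-0.616, -0.194, -0.079, 0.0, 0.0, 0.247, 0]
[-0.621, -0.178, -0.079, 0.0, 0.0, 0.247, 0]
[-0.625, -0.162, -0.079, 0.0, 0.0, 0.247, 0]
[-0.629, -0.146, -0.079, 0.0, 0.0, 0.247, 0]
[-0.633, -0.13, -0.079, 0.0, 0.0, 0.247, 0]
```

Request:
move_arm(
  deltas=[
    [-0.55, -0.35, -0.24, 0, 0, 0.25, 0],
    [-0.55, -0.33, -0.24, 0, 0, 0.25, 0],
    [-0.56, -0.32, -0.24, 0, 0, 0.25, 0],
    [-0.57, -0.3, -0.24, 0, 0, 0.25, 0],
    [-0.58, -0.29, -0.24, 0, 0, 0.25, 0],
  ],
)

```text
time: 0.8
ee_pos: [318.4, 454.0, 291.8]
orientation: [0.0, 0.244, 0.97, 0.0]
ft_force: [1.6, 0.9, 0.2]
grip_width: 85.4
```

Request:
move_arm(
  deltas=[
    [-0.58, -0.27, 0, 0, 0, 0.25, 0],
    [-0.59, -0.26, 0, 0, 0, 0.25, 0],
    [-0.6, -0.24, 0, 0, 0, 0.25, 0],
    [-0.6, -0.23, 0, 0, 0, 0.25, 0],
    [-0.61, -0.21, 0, 0, 0, 0.25, 0],
  ],
)

```text
time: 1.3
ee_pos: [414.6, 324.9, 291.5]
orientation: [0.0, 0.307, 0.952, 0.0]
ft_force: [0.9, 0.2, 0.7]
grip_width: 85.5
```

Request:
move_arm(
  deltas=[
    [-0.62, -0.19, 0, 0, 0, 0.25, 0.3],
    [-0.62, -0.18, 0, 0, 0, 0.25, 0.3],
    [-0.63, -0.16, 0, 0, 0, 0.25, 0.3],
    [-0.63, -0.15, 0, 0, 0, 0.25, 0.3],
    [-0.63, -0.13, 0, 0, 0, 0.25, 0.3],
  ],
)

```text
time: 1.8
ee_pos: [511.4, 195.3, 291.4]
orientation: [0.0, 0.369, 0.929, 0.0]
ft_force: [-0.2, 0.7, 0.4]
grip_width: 59.7
```

Run:
```python
from h import *
w=cam("wrist"); cv2.imwrite("pics/w1.png",w["image"][:,:,::-1])
t=cam("top"); print(blobs(w,(4,160,80),(16,255,255),200))
plan((512,197,290),47,5,0)
print(status.sense()["ft_force"],status.sense()["grip_width"],status.sense()["time"])
for z in(177,207,233): print(z,proj(w,(512,197,z)),proj(t,(512,197,z)))
print("hub",proj(w,(551,121,192)))
```

```text
[([406.0, 81.1], [354, 12, 115, 125, 8803]), ([324.7, 241.7], [307, 215, 37, 53, 1576])]
from [512.6 194.  291.4] yaw 46.6 tilt [ 9.e-04 -6.e-04 -1.e+00] q6 [ 0.34 -0.47]
[0.01, 0.007, 0.005, 0.0, 0.0, -0.015, 0]
[0.01, 0.007, 0.005, 0.0, 0.0, -0.015, 0]
[0.01, 0.007, 0.005, 0.0, 0.0, -0.015, 0]
[0.01, 0.007, 0.005, 0.0, 0.0, -0.015, 0]
[0.01, 0.007, 0.005, 0.0, 0.0, -0.015, 0]
[-0.28928714  0.24965737 -0.65859126] 59.62958190594727 1.9
177 [325.46633304 227.38357138] [245.41004311 245.00171205]
207 [325.7860901  239.41548367] [242.37744212 243.13305414]
233 [326.13273779 252.45924447] [239.57800993 241.40807248]
hub [289.55015718 329.41265589]
```

View pics/w1.png

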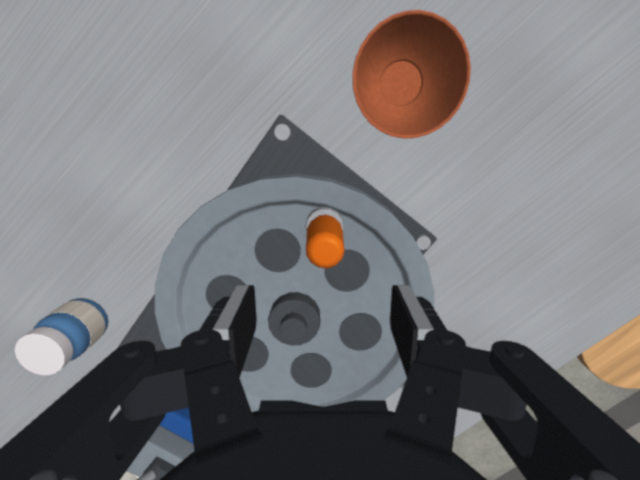

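Request:
move_arm(
  deltas=[
    [0.01, 0.005, 0.4, 0, 0, 0, 0.3],
    [0.01, 0.005, 0.4, 0, 0, 0, 0.3],
    [0.005, 0.005, 0.4, 0, 0, 0, 0.3],
    [0.005, 0.005, 0.4, 0, 0, 0, 0.3],
    [0, 0.005, 0.46, 0, 0, 0, 0.3],
  ],
)

```text
time: 2.4
ee_pos: [510.3, 199.2, 187.9]
orientation: [0.0, 0.368, 0.93, 0.0]
ft_force: [1.2, 1.0, -0.1]
grip_width: 59.9
```

Request:
move_arm(
  deltas=[
    [0, 0, 0, 0, 0, 0, 0.5],
    [0, 0, 0, 0, 0, 0, 0.6],
    [0, 0, 0, 0, 0, 0, 0.6],
    [0, 0, 0, 0, 0, 0, 0.6],
    [0, 0, 0, 0, 0, 0, 0.6],
  ],
)

```text
time: 2.9
ee_pos: [511.0, 198.6, 189.3]
orientation: [0.001, 0.368, 0.93, 0.001]
ft_force: [0.6, 0.1, 0.4]
grip_width: 34.1
```

Request:
move_arm(
  deltas=[
    [-0.03, -0.01, 0, 0, 0, 0, 0.64],
    [-0.02, -0.01, 0, 0, 0, 0, 0.67],
    [0, 0, 0, 0, 0, 0, 0.68],
    [0, 0, 0, 0, 0, 0, 0.69],
    [0, 0, 0, 0, 0, 0, 0.69],
  ],
)

```text
time: 3.4
ee_pos: [512.0, 196.0, 188.5]
orientation: [0.0, 0.368, 0.93, 0.0]
ft_force: [1.3, 0.3, 1.4]
grip_width: 26.1
```

Run:
```python
from h import *
w=cam("wrist"); cv2.imwrite("pics/w2.png",w["image"][:,:,::-1])
s,r=pose(); print(s["ee_pos"],s["ft_force"],s["grip_width"],yawy(r),s["qpos"][5])
```

```text
[512.01997282 196.03726508 188.54555902] [ 1.10490002 -0.68936205  1.54742373] 26.440575998692545 46.771184649058654 -0.4722198161630339
```

View pics/w2.png

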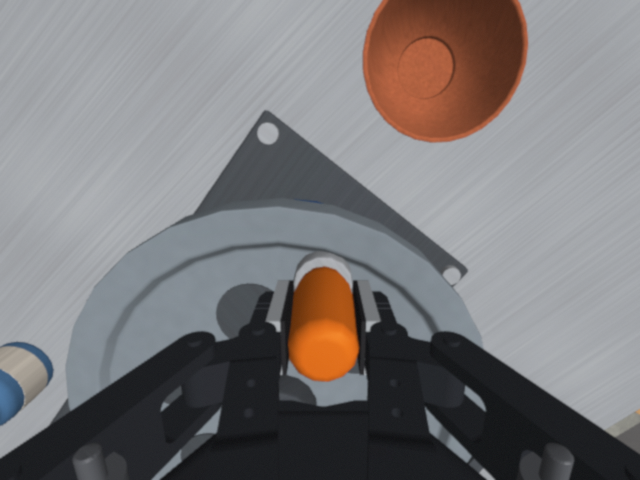

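```bash
cat >> h.py <<'E'
S=np.array([551.5,121.0]); RK=84.7
def wheel(dth,n=5,fix=True):
    s,r=pose(); v=s["ee_pos"][:2]-S; th=np.arctan2(v[1],v[0]); rad=np.hypot(*v); f=s["ft_force"]
    er=v/rad; et=np.array([er[1],-er[0]])
    print(f"t {s['time']:.1f} th {np.degrees(th):.1f} rad {rad:.1f} z {s['ee_pos'][2]:.1f} Ft {f[:2]@et:.1f} Fr {f[:2]@er:.1f} Fz {f[2]:.1f} w {s['grip_width']:.1f} yaw {yawy(r):.1f} q6 {s['qpos'][5]:.2f}")
    p=s["ee_pos"][:2]; a=np.radians(yawy(r)); d=np.radians(dth)
    for i in range(n):
        th-=d; q=S+RK*np.array([np.cos(th),np.sin(th)]); m=(q-p)/50; p=q
        y=np.array([np.cos(a),np.sin(a)]); x=np.array([-y[1],y[0]]); a-=d
        print([round(float(k),3) for k in (m@x,m@y,(s["ee_pos"][2]-188.5)/50/n,0,0,dth/6)])
E
python3 -c "
from h import *
wheel(4)"
```

```text
t 3.5 th 117.8 rad 84.8 z 188.5 Ft 0.7 Fr -1.1 Fz 1.5 w 26.4 yaw 46.8 q6 -0.47
[-0.044, 0.11, 0.0, 0.0, 0.0, 0.667]
[-0.042, 0.11, 0.0, 0.0, 0.0, 0.667]
[-0.042, 0.11, 0.0, 0.0, 0.0, 0.667]
[-0.042, 0.11, 0.0, 0.0, 0.0, 0.667]
[-0.042, 0.11, 0.0, 0.0, 0.0, 0.667]
```

Request:
move_arm(
  deltas=[
    [-0.021, 0.056, 0, 0, 0, 0.333, 0.69],
    [-0.032, 0.083, 0, 0, 0, 0.5, 0.69],
    [-0.042, 0.11, 0, 0, 0, 0.667, 0.69],
    [-0.042, 0.11, 0, 0, 0, 0.667, 0.69],
    [-0.042, 0.11, 0, 0, 0, 0.667, 0.69],
  ],
)

```text
time: 3.95
ee_pos: [534.7, 204.4, 188.0]
orientation: [-0.001, 0.503, 0.864, -0.001]
ft_force: [-0.7, 0.7, 1.7]
grip_width: 26.8
```

```bash
python3 -c "
from h import *
wheel(4)"
```

```text
t 4.0 th 101.4 rad 85.1 z 188.0 Ft -0.5 Fr 0.8 Fz 1.7 w 26.8 yaw 29.6 q6 -0.17
[-0.048, 0.109, -0.002, 0.0, 0.0, 0.667]
[-0.041, 0.111, -0.002, 0.0, 0.0, 0.667]
[-0.041, 0.111, -0.002, 0.0, 0.0, 0.667]
[-0.041, 0.111, -0.002, 0.0, 0.0, 0.667]
[-0.041, 0.111, -0.002, 0.0, 0.0, 0.667]
```

Request:
move_arm(
  deltas=[
    [-0.046, 0.11, 0, 0, 0, 0.667, 0.69],
    [-0.042, 0.11, 0, 0, 0, 0.667, 0.69],
    [-0.041, 0.11, 0, 0, 0, 0.667, 0.69],
    [-0.041, 0.11, 0, 0, 0, 0.667, 0.69],
    [-0.041, 0.11, 0, 0, 0, 0.667, 0.69],
  ],
)

```text
time: 4.45
ee_pos: [564.2, 205.1, 188.0]
orientation: [-0.001, 0.646, 0.764, -0.0]
ft_force: [-2.4, 3.2, 0.8]
grip_width: 26.6
```

```bash
python3 -c "
from h import *
wheel(4)"
```

```text
t 4.5 th 81.4 rad 85.1 z 188.0 Ft -2.9 Fr 2.8 Fz 0.8 w 26.6 yaw 9.6 q6 0.16
[-0.048, 0.108, -0.002, 0.0, 0.0, 0.667]
[-0.041, 0.111, -0.002, 0.0, 0.0, 0.667]
[-0.041, 0.111, -0.002, 0.0, 0.0, 0.667]
[-0.041, 0.111, -0.002, 0.0, 0.0, 0.667]
[-0.041, 0.111, -0.002, 0.0, 0.0, 0.667]
```

Request:
move_arm(
  deltas=[
    [-0.037, 0.083, 0, 0, 0, 0.5, 0.69],
    [-0.031, 0.083, 0, 0, 0, 0.5, 0.69],
    [-0.031, 0.083, 0, 0, 0, 0.5, 0.69],
    [-0.031, 0.083, 0, 0, 0, 0.5, 0.69],
    [-0.031, 0.083, 0, 0, 0, 0.5, 0.69],
  ],
)

```text
time: 4.95
ee_pos: [585.7, 198.7, 188.0]
orientation: [-0.001, 0.739, 0.673, 0.0]
ft_force: [0.7, 2.9, 0.1]
grip_width: 26.1
```

```bash
python3 -c "
from h import *
wheel(3)"
```

```text
t 5.0 th 66.3 rad 84.8 z 188.0 Ft -0.5 Fr 2.9 Fz 0.1 w 26.1 yaw -5.4 q6 0.40
[-0.033, 0.082, -0.002, 0.0, 0.0, 0.5]
[-0.03, 0.083, -0.002, 0.0, 0.0, 0.5]
[-0.03, 0.083, -0.002, 0.0, 0.0, 0.5]
[-0.03, 0.083, -0.002, 0.0, 0.0, 0.5]
[-0.03, 0.083, -0.002, 0.0, 0.0, 0.5]
```

Request:
move_arm(
  deltas=[
    [-0.031, 0.083, 0, 0, 0, 0.5, 0.69],
    [-0.03, 0.083, 0, 0, 0, 0.5, 0.69],
    [-0.03, 0.083, 0, 0, 0, 0.5, 0.69],
    [-0.03, 0.083, 0, 0, 0, 0.5, 0.69],
    [-0.03, 0.083, 0, 0, 0, 0.5, 0.69],
  ],
)

```text
time: 5.45
ee_pos: [604.7, 187.2, 188.1]
orientation: [-0.001, 0.821, 0.571, 0.0]
ft_force: [0.7, 3.5, -0.3]
grip_width: 26.6
```

```bash
python3 -c "
from h import *
wheel(3)"
```

```text
t 5.5 th 51.2 rad 85.0 z 188.1 Ft -1.7 Fr 3.2 Fz -0.3 w 26.6 yaw -20.4 q6 0.64
[-0.035, 0.082, -0.002, 0.0, 0.0, 0.5]
[-0.03, 0.083, -0.002, 0.0, 0.0, 0.5]
[-0.03, 0.083, -0.002, 0.0, 0.0, 0.5]
[-0.03, 0.083, -0.002, 0.0, 0.0, 0.5]
[-0.03, 0.083, -0.002, 0.0, 0.0, 0.5]
```

Request:
move_arm(
  deltas=[
    [-0.034, 0.083, 0, 0, 0, 0.5, 0.69],
    [-0.03, 0.083, 0, 0, 0, 0.5, 0.69],
    [-0.03, 0.083, 0, 0, 0, 0.5, 0.69],
    [-0.03, 0.083, 0, 0, 0, 0.5, 0.69],
    [-0.03, 0.083, 0, 0, 0, 0.5, 0.69],
  ],
)

```text
time: 5.95
ee_pos: [618.4, 171.4, 188.0]
orientation: [-0.001, 0.888, 0.459, -0.001]
ft_force: [-5.6, 5.0, 3.3]
grip_width: 26.6
```

```bash
python3 -c "
from h import *
w=cam('wrist'); print(blobs(w,(4,160,80),(16,255,255),1000)); i=cv2.imread('pics/w2.png')[:,:,::-1]; w['image']=np.ascontiguousarray(i); print(blobs(w,(4,160,80),(16,255,255),1000))
wheel(3)"
```

```text
[([65.0, 149.2], [0, 61, 131, 155, 12866]), ([321.8, 320.1], [286, 262, 72, 113, 6400])]
[([437.6, 67.5], [365, 0, 161, 141, 15553]), ([323.1, 326.2], [288, 267, 72, 114, 6393])]
t 6.0 th 36.4 rad 83.8 z 188.0 Ft -4.0 Fr -1.0 Fz 2.2 w 26.5 yaw -35.5 q6 0.87
[-0.013, 0.089, -0.002, 0.0, 0.0, 0.5]
[-0.03, 0.084, -0.002, 0.0, 0.0, 0.5]
[-0.03, 0.084, -0.002, 0.0, 0.0, 0.5]
[-0.03, 0.084, -0.002, 0.0, 0.0, 0.5]
[-0.03, 0.084, -0.002, 0.0, 0.0, 0.5]
```

Request:
move_arm(
  deltas=[
    [0.0, 0.06, 0, 0, 0, 0.333, 0.69],
    [-0.01, 0.056, 0, 0, 0, 0.333, 0.69],
    [-0.02, 0.056, 0, 0, 0, 0.333, 0.69],
    [-0.02, 0.056, 0, 0, 0, 0.333, 0.69],
    [-0.02, 0.056, 0, 0, 0, 0.333, 0.69],
  ],
)

```text
time: 6.5
ee_pos: [626.2, 160.8, 187.9]
orientation: [-0.002, 0.925, 0.38, -0.002]
ft_force: [-8.5, 8.6, 5.2]
grip_width: 26.1
```

```bash
python3 -c "
from h import *
wheel(2)"
```

```text
t 6.5 th 28.0 rad 84.6 z 187.9 Ft -11.6 Fr -3.4 Fz 5.2 w 26.1 yaw -45.3 q6 1.02
[-0.016, 0.057, -0.002, 0.0, 0.0, 0.333]
[-0.018, 0.056, -0.002, 0.0, 0.0, 0.333]
[-0.018, 0.056, -0.002, 0.0, 0.0, 0.333]
[-0.018, 0.056, -0.002, 0.0, 0.0, 0.333]
[-0.018, 0.056, -0.002, 0.0, 0.0, 0.333]
```

Request:
move_arm(
  deltas=[
    [-0.016, 0.056, 0, 0, 0, 0.333, 0.69],
    [-0.018, 0.056, 0, 0, 0, 0.333, 0.69],
    [-0.018, 0.056, 0, 0, 0, 0.333, 0.69],
    [-0.018, 0.056, 0, 0, 0, 0.333, 0.69],
    [-0.018, 0.056, 0, 0, 0, 0.333, 0.69],
  ],
)

```text
time: 7.0
ee_pos: [632.1, 148.1, 188.0]
orientation: [-0.003, 0.954, 0.298, -0.002]
ft_force: [-9.5, 15.4, 4.8]
grip_width: 26.8
```

```bash
python3 -c "
from h import *
wheel(2)"
```

```text
t 7.0 th 18.6 rad 85.0 z 188.0 Ft -17.6 Fr -4.1 Fz 4.8 w 26.8 yaw -55.3 q6 1.17
[-0.023, 0.055, -0.002, 0.0, 0.0, 0.333]
[-0.017, 0.057, -0.002, 0.0, 0.0, 0.333]
[-0.017, 0.057, -0.002, 0.0, 0.0, 0.333]
[-0.017, 0.057, -0.002, 0.0, 0.0, 0.333]
[-0.017, 0.057, -0.002, 0.0, 0.0, 0.333]
```

Request:
move_arm(
  deltas=[
    [-0.02, 0.055, 0, 0, 0, 0.333, 0.69],
    [-0.017, 0.056, 0, 0, 0, 0.333, 0.69],
    [-0.017, 0.056, 0, 0, 0, 0.333, 0.69],
    [-0.017, 0.056, 0, 0, 0, 0.333, 0.69],
    [0, 0, 0, 0, 0, 0, 0.69],
  ],
)

```text
time: 7.5
ee_pos: [638.0, 131.9, 188.1]
orientation: [0.002, 0.973, 0.232, 0.0]
ft_force: [5.5, -10.7, -2.2]
grip_width: 26.4
```

```bash
python3 -c "
from h import *
wheel(2)"
```

```text
t 7.5 th 7.2 rad 87.2 z 188.1 Ft 11.3 Fr 4.1 Fz -2.2 w 26.4 yaw -63.2 q6 1.29
[-0.067, 0.039, -0.002, 0.0, 0.0, 0.333]
[-0.021, 0.055, -0.002, 0.0, 0.0, 0.333]
[-0.021, 0.055, -0.002, 0.0, 0.0, 0.333]
[-0.021, 0.055, -0.002, 0.0, 0.0, 0.333]
[-0.021, 0.055, -0.002, 0.0, 0.0, 0.333]
```

Request:
move_arm(
  deltas=[
    [-0.022, 0.054, 0, 0, 0, 0.333, 0.69],
    [-0.02, 0.055, 0, 0, 0, 0.333, 0.69],
    [-0.02, 0.055, 0, 0, 0, 0.333, 0.69],
    [-0.02, 0.055, 0, 0, 0, 0.333, 0.69],
    [0, 0, 0, 0, 0, 0, 0.69],
  ],
)

```text
time: 8.0
ee_pos: [638.4, 120.9, 188.1]
orientation: [0.001, 0.987, 0.163, 0.0]
ft_force: [2.9, -6.4, -1.2]
grip_width: 26.4
```

```bash
python3 -c "
from h import *
wheel(2)"
```

```text
t 8.0 th -0.1 rad 86.9 z 188.1 Ft 6.4 Fr 2.9 Fz -1.2 w 26.4 yaw -71.2 q6 1.41
[-0.062, 0.041, -0.002, 0.0, 0.0, 0.333]
[-0.02, 0.056, -0.002, 0.0, 0.0, 0.333]
[-0.02, 0.056, -0.002, 0.0, 0.0, 0.333]
[-0.02, 0.056, -0.002, 0.0, 0.0, 0.333]
[-0.02, 0.056, -0.002, 0.0, 0.0, 0.333]
```

Request:
move_arm(
  deltas=[
    [-0.024, 0.054, 0, 0, 0, 0.333, 0.69],
    [-0.022, 0.055, 0, 0, 0, 0.333, 0.69],
    [-0.021, 0.055, 0, 0, 0, 0.333, 0.69],
    [0, 0, 0, 0, 0, 0, 0.69],
    [0, 0, 0, 0, 0, 0, 0.69],
  ],
)

```text
time: 8.5
ee_pos: [637.4, 113.6, 188.1]
orientation: [0.0, 0.994, 0.112, 0.0]
ft_force: [3.1, -0.3, -2.0]
grip_width: 26.6
```

```bash
python3 -c "
from h import *
wheel(2)"
```

```text
t 8.5 th -4.9 rad 86.2 z 188.1 Ft 0.0 Fr 3.1 Fz -2.0 w 26.6 yaw -77.1 q6 1.50
[-0.047, 0.047, -0.001, 0.0, 0.0, 0.333]
[-0.019, 0.056, -0.001, 0.0, 0.0, 0.333]
[-0.019, 0.056, -0.001, 0.0, 0.0, 0.333]
[-0.019, 0.056, -0.001, 0.0, 0.0, 0.333]
[-0.019, 0.056, -0.001, 0.0, 0.0, 0.333]
```

Request:
move_arm(
  deltas=[
    [-0.026, 0.054, 0, 0, 0, 0.333, 0.69],
    [-0.022, 0.055, 0, 0, 0, 0.333, 0.69],
    [-0.02, 0.055, 0, 0, 0, 0.333, 0.69],
    [-0.02, 0.055, 0, 0, 0, 0.333, 0.69],
    [0, 0, 0, 0, 0, 0, 0.69],
  ],
)

```text
time: 9.0
ee_pos: [633.9, 102.1, 188.1]
orientation: [0.0, 0.999, 0.042, -0.001]
ft_force: [-2.0, 0.8, -0.6]
grip_width: 26.5
```

```bash
python3 -c "
from h import *
wheel(2)"
```

```text
t 9.0 th -12.9 rad 84.5 z 188.1 Ft -0.3 Fr -2.2 Fz -0.6 w 26.5 yaw -85.2 q6 1.63
[-0.015, 0.057, -0.002, 0.0, 0.0, 0.333]
[-0.019, 0.056, -0.002, 0.0, 0.0, 0.333]
[-0.019, 0.056, -0.002, 0.0, 0.0, 0.333]
[-0.019, 0.056, -0.002, 0.0, 0.0, 0.333]
[-0.019, 0.056, -0.002, 0.0, 0.0, 0.333]
```

Request:
move_arm(
  deltas=[
    [-0.018, 0.056, 0, 0, 0, 0.333, 0.69],
    [-0.019, 0.056, 0, 0, 0, 0.333, 0.69],
    [0, 0, 0, 0, 0, 0, 0.69],
    [0, 0, 0, 0, 0, 0, 0.69],
    [0, 0, 0, 0, 0, 0, 0.69],
  ],
)

```text
time: 9.5
ee_pos: [632.6, 96.4, 188.1]
orientation: [0.0, 1.0, 0.008, -0.001]
ft_force: [-3.0, 1.7, 0.5]
grip_width: 27.0
```

```bash
python3 -c "
from h import *
wheel(2,1)
w=cam('wrist'); print(blobs(w,(4,160,80),(16,255,255),1000))"
```

```text
t 9.5 th -16.9 rad 84.8 z 188.1 Ft -0.7 Fr -3.4 Fz 0.5 w 27.0 yaw -89.1 q6 1.69
[-0.02, 0.056, -0.008, 0.0, 0.0, 0.333]
[([322.4, 324.8], [286, 266, 73, 114, 6426])]
```

Request:
move_arm(
  deltas=[
    [0, 0, 0, 0, 0, 0, 0.66],
    [0, 0, 0, 0, 0, 0, 0.6],
    [0, 0, 0, 0, 0, 0, 0.5],
    [0, 0, 0, 0, 0, 0, 0.4],
    [0, 0, 0, 0, 0, 0, 0.3],
  ],
)

```text
time: 10.05
ee_pos: [633.3, 96.2, 188.4]
orientation: [0.0, 1.0, 0.007, 0.0]
ft_force: [-0.4, 0.1, 0.2]
grip_width: 59.9
```

```bash
python3 -c "
from h import *
wheel(2,1)
w=cam('wrist'); print(blobs(w,(4,160,80),(16,255,255),1000)); cv2.imwrite('pics/w3.png',w['image'][:,:,::-1])"
```

```text
t 10.1 th -16.8 rad 85.5 z 188.4 Ft 0.0 Fr -0.4 Fz 0.2 w 59.9 yaw -89.2 q6 1.69
[-0.034, 0.051, -0.002, 0.0, 0.0, 0.333]
[([322.2, 325.8], [288, 267, 69, 114, 6221])]
```

View pics/w3.png

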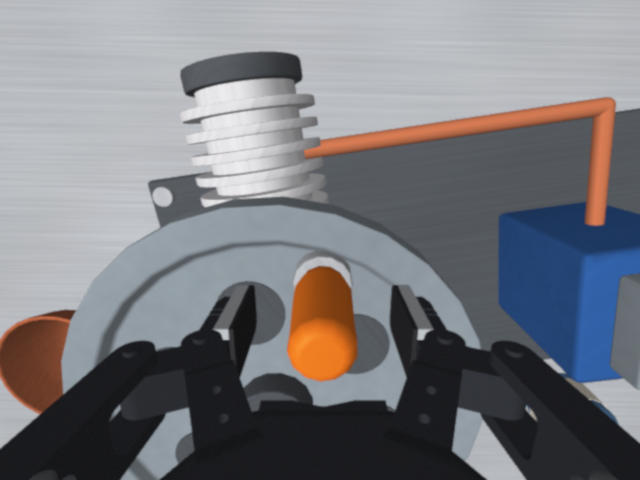

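Wheel stays where released, with the knob centred and clear of the pads (knob about (322,325) in the picture). Next I lift away.

Request:
move_arm(
  deltas=[
    [0, 0, -0.2, 0, 0, 0, 0.3],
    [0, 0, -0.4, 0, 0, 0, 0.3],
    [0, 0, -0.5, 0, 0, 0, 0.3],
    [0, 0, -0.5, 0, 0, 0, 0.3],
    [0, 0, -0.5, 0, 0, 0, 0.5],
  ],
)

```text
time: 10.6
ee_pos: [633.2, 96.3, 295.2]
orientation: [-0.0, 1.0, 0.007, 0.0]
ft_force: [0.3, 0.2, 0.3]
grip_width: 46.6
```

```bash
python3 -c "
from h import *
plan((510,-132.5,292),-81.1,10,1)
s=cam('scene');t=cam('top')
for n,c in(('t',t),('s',s)): print(n,blobs(c,(4,160,80),(16,255,255)),blobs(c,(0,160,80),(3,255,255)))
"
```

```text
from [633.2  96.3 295.2] yaw -89.2 tilt [ 7.e-04  1.e-04 -1.e+00] q6 [0.13 1.69]
[-0.253, 0.454, 0.006, 0.0, 0.0, -0.135, 1]
[-0.259, 0.451, 0.006, 0.0, 0.0, -0.135, 1]
[-0.266, 0.447, 0.006, 0.0, 0.0, -0.135, 1]
[-0.272, 0.443, 0.006, 0.0, 0.0, -0.135, 1]
[-0.278, 0.439, 0.006, 0.0, 0.0, -0.135, 1]
[-0.284, 0.435, 0.006, 0.0, 0.0, -0.135, 1]
[-0.29, 0.431, 0.006, 0.0, 0.0, -0.135, 1]
[-0.296, 0.427, 0.006, 0.0, 0.0, -0.135, 1]
[-0.302, 0.423, 0.006, 0.0, 0.0, -0.135, 1]
[-0.308, 0.418, 0.006, 0.0, 0.0, -0.135, 1]
t [] [([404.3, 221.4], [399, 216, 11, 12, 96])]
s [([554.3, 79.7], [410, 26, 230, 116, 6181]), ([430.4, 97.9], [423, 90, 15, 17, 157]), ([244.3, 105.0], [235, 95, 19, 22, 241]), ([404.8, 197.4], [390, 189, 26, 24, 223]), ([376.7, 223.4], [372, 213, 11, 22, 192]), ([351.6, 305.3], [310, 275, 81, 52, 357])] [([296.6, 83.9], [295, 73, 4, 23, 31]), ([280.2, 241.6], [276, 237, 10, 10, 79])]
```

Request:
move_arm(
  deltas=[
    [-0.25, 0.45, 0, 0, 0, -0.135, 1],
    [-0.26, 0.45, 0, 0, 0, -0.135, 1],
    [-0.27, 0.45, 0, 0, 0, -0.135, 1],
    [-0.27, 0.44, 0, 0, 0, -0.135, 1],
    [-0.28, 0.44, 0, 0, 0, -0.135, 1],
  ],
)

```text
time: 11.2
ee_pos: [570.5, -18.7, 293.0]
orientation: [-0.0, 0.999, 0.043, -0.0]
ft_force: [0.6, -0.5, -0.8]
grip_width: 0.4
```

Request:
move_arm(
  deltas=[
    [-0.28, 0.43, 0, 0, 0, -0.135, 1],
    [-0.29, 0.43, 0, 0, 0, -0.135, 1],
    [-0.3, 0.43, 0, 0, 0, -0.135, 1],
    [-0.3, 0.42, 0, 0, 0, -0.135, 1],
    [-0.31, 0.42, 0, 0, 0, -0.135, 1],
  ],
)

```text
time: 11.7
ee_pos: [509.1, -132.9, 293.0]
orientation: [-0.0, 0.997, 0.078, -0.0]
ft_force: [-0.6, -0.1, 0.1]
grip_width: -0.1
```

Run:
```python
from h import *
plan((510,-132.5,212),-81.1,5,1)
w=cam("wrist"); cv2.imwrite("pics/w4.png",w["image"][:,:,::-1])
b=[x for x in blobs(w,(0,160,80),(3,255,255),300)]; print(b,proj(w,(553,-126,222)))
for x in b: print(ray(w,*x[0],222))
t=cam('top'); print(blobs(t,(4,160,80),(16,255,255)), proj(t,(632.8,96.4,210)))
```

```text
from [ 509.1 -132.9  293. ] yaw -81.0 tilt [-4.e-04  1.e-04 -1.e+00] q6 [-0.28  1.14]
[0.004, -0.001, 0.324, 0.0, 0.0, 0.002, 1]
[0.004, -0.001, 0.324, 0.0, 0.0, 0.002, 1]
[0.004, -0.001, 0.324, 0.0, 0.0, 0.002, 1]
[0.004, -0.001, 0.324, 0.0, 0.0, 0.002, 1]
[0.004, -0.001, 0.324, 0.0, 0.0, 0.002, 1]
[([322.2, 177.1], [303, 157, 40, 41, 1281])] [322.18989898 178.14024814]
[ 553.63060275 -125.9068977   222.        ]
[([291.9, 181.1], [287, 176, 11, 11, 91])] [293.35000092 184.11680351]
```

View pics/w4.png

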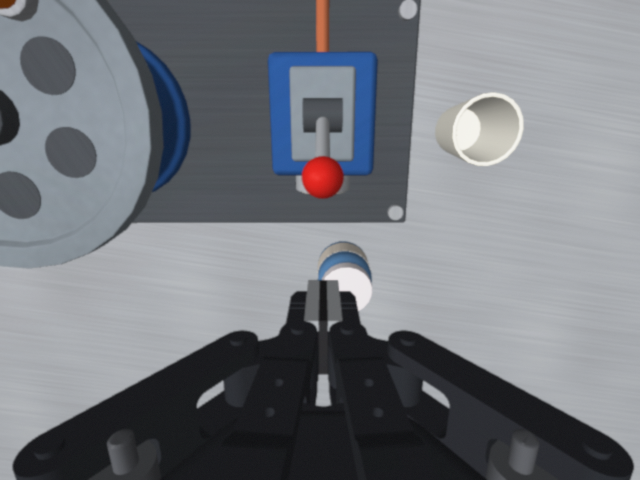

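Request:
move_arm(
  deltas=[
    [0, 0, 0.32, 0, 0, 0, 1],
    [0, 0, 0.32, 0, 0, 0, 1],
    [0, 0, 0.32, 0, 0, 0, 1],
    [0, 0, 0.32, 0, 0, 0, 1],
    [0, 0, 0.32, 0, 0, 0, 1],
  ],
)

```text
time: 12.3
ee_pos: [510.1, -131.4, 212.5]
orientation: [-0.0, 0.997, 0.078, -0.0]
ft_force: [0.5, -0.7, -0.1]
grip_width: 0.4
```

Request:
move_arm(
  deltas=[
    [0.12, 0, 0, 0, 0, 0, 1],
    [0.12, 0, 0, 0, 0, 0, 1],
    [0.12, 0, 0, 0, 0, 0, 1],
    [0.1, 0, 0, 0, 0, 0, 1],
    [0.1, 0, 0, 0, 0, 0, 1],
  ],
)

```text
time: 12.8
ee_pos: [538.1, -127.7, 213.9]
orientation: [0.0, 0.997, 0.078, 0.0]
ft_force: [-1.8, 0.2, 0.9]
grip_width: -0.0
```

Request:
move_arm(
  deltas=[
    [0.1, 0, 0, 0, 0, 0, 1],
    [0.1, 0, 0, 0, 0, 0, 1],
    [0.1, 0, 0, 0, 0, 0, 1],
    [0.1, 0, 0, 0, 0, 0, 1],
    [0.1, 0, 0, 0, 0, 0, 1],
  ],
)

```text
time: 13.3
ee_pos: [562.7, -123.8, 213.3]
orientation: [0.0, 0.997, 0.078, 0.0]
ft_force: [-0.9, 0.6, 1.1]
grip_width: -0.1
```

Run:
```python
from h import *
plan((510,-132.5,212),-81.1,1,1); print(status.sense()["ft_force"])
t=cam('top'); b=blobs(t,(0,160,80),(3,255,255)); print(b,[ray(t,*x[0],230) for x in b])
w=cam("wrist"); cv2.imwrite("pics/w5.png",w["image"][:,:,::-1]); b=blobs(w,(0,160,80),(3,255,255),300); print(b,[ray(w,*x[0],230) for x in b])
```

```text
from [ 562.7 -123.8  213.3] yaw -81.1 tilt [ 1.e-04  0.e+00 -1.e+00] q6 [-0.24  1.18]
[-1.069, 0.008, 0.026, 0.0, 0.0, 0.001, 1]
[-0.93438904  0.56031309  1.08632603]
[] []
[([322.9, 265.7], [290, 233, 66, 67, 3406])] [array([ 585.89026923, -120.71639056,  230.        ])]
```

View pics/w5.png

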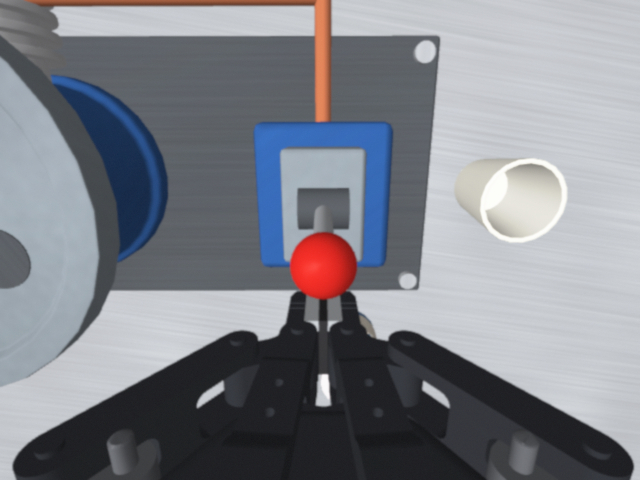

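The ball (323,266) is in front of the closed fingertips and centred, about half way over. I carry on pushing.

Request:
move_arm(
  deltas=[
    [0.1, 0, 0, 0, 0, 0, 1],
    [0.1, 0, 0, 0, 0, 0, 1],
    [0.1, 0, 0, 0, 0, 0, 1],
    [0.1, 0, 0, 0, 0, 0, 1],
    [0.1, 0, 0, 0, 0, 0, 1],
  ],
)

```text
time: 13.9
ee_pos: [587.4, -120.0, 213.2]
orientation: [-0.0, 0.997, 0.078, -0.0]
ft_force: [-1.3, 0.2, 0.1]
grip_width: 0.4
```

Request:
move_arm(
  deltas=[
    [0.08, 0, 0, 0, 0, 0, 1],
    [0.06, 0, 0, 0, 0, 0, 1],
    [0.05, 0, 0, 0, 0, 0, 1],
    [0.04, 0, 0, 0, 0, 0, 1],
    [0.04, 0, 0, 0, 0, 0, 1],
  ],
)

```text
time: 14.4
ee_pos: [600.3, -117.9, 213.2]
orientation: [-0.0, 0.997, 0.078, -0.0]
ft_force: [-0.6, -0.4, 0.0]
grip_width: -0.2
```

Run:
```python
from h import *
print(status.sense()["ft_force"],status.sense()["ee_pos"])
for n in("wrist","scene"):
    w=cam(n); b=blobs(w,(0,160,80),(3,255,255),60); print(b,[ray(w,*x[0],222) for x in b])
```

```text
[-0.63603043 -0.43784344  0.00576379] [ 600.32204077 -117.91938597  213.24142844]
[([323.0, 259.3], [292, 228, 63, 64, 3048])] [array([ 622.35785987, -114.9497491 ,  222.        ])]
[([304.1, 255.8], [299, 251, 11, 11, 100])] [array([ 621.20901185, -113.71793159,  222.        ])]
```

Request:
move_arm(
  deltas=[
    [0.02, 0, 0, 0, 0, 0, 1],
    [0.02, 0, 0, 0, 0, 0, 1],
    [0.02, 0, 0, 0, 0, 0, 1],
    [0.02, 0, 0, 0, 0, 0, 1],
    [0.02, 0, 0, 0, 0, 0, 1],
  ],
)

```text
time: 15.0
ee_pos: [605.3, -117.2, 213.3]
orientation: [-0.0, 0.997, 0.078, -0.0]
ft_force: [-0.8, -0.5, 0.4]
grip_width: 0.2
```

Run:
```python
from h import *
print(status.sense()["ft_force"],status.sense()["ee_pos"])
for n in("wrist","scene"):
    w=cam(n); b=blobs(w,(0,160,80),(3,255,255),60); print(b,[ray(w,*x[0],222) for x in b])
```

```text
[-0.77856922 -0.5453179   0.37050143] [ 605.28625001 -117.16099823  213.29126059]
[([322.9, 257.1], [293, 227, 61, 63, 2955])] [array([ 628.2391098 , -114.00912202,  222.        ])]
[([306.0, 257.5], [301, 252, 11, 12, 102])] [array([ 627.8520348 , -113.87447832,  222.        ])]
```

Request:
move_arm(
  deltas=[
    [0.01, 0, 0, 0, 0, 0, 1],
    [0.01, 0, 0, 0, 0, 0, 1],
    [0.01, 0, 0, 0, 0, 0, 1],
    [0, 0, 0, 0, 0, 0, 1],
    [0, 0, 0, 0, 0, 0, 1],
  ],
)

```text
time: 15.6
ee_pos: [606.3, -117.0, 213.2]
orientation: [-0.0, 0.997, 0.078, -0.0]
ft_force: [-5.0, -1.0, 0.4]
grip_width: -0.2
```

Request:
move_arm(
  deltas=[
    [-0.1, 0, 0, 0, 0, 0, 1],
    [-0.3, 0, 0, 0, 0, 0, 1],
    [-0.4, 0, -0.2, 0, 0, 0, 1],
    [-0.4, 0, -0.5, 0, 0, 0, 1],
    [-0.2, 0, -0.6, 0, 0, 0, 1],
  ],
)

```text
time: 16.1
ee_pos: [535.9, -127.7, 278.2]
orientation: [-0.0, 0.997, 0.078, -0.001]
ft_force: [0.4, 0.4, 0.4]
grip_width: 0.4
```

Request:
move_arm(
  deltas=[
    [-0.5, 0, -0.4, 0, 0, 0, 1],
    [-0.6, 0, 0, 0, 0, 0, 1],
    [-0.6, 0, 0, 0, 0, 0, 1],
    [-0.5, 0, 0, 0, 0, 0, 1],
    [0, 0, 0, 0, 0, 0, 1],
  ],
)

```text
time: 16.6
ee_pos: [426.7, -144.9, 298.7]
orientation: [0.0, 0.997, 0.077, 0.0]
ft_force: [1.0, 0.5, -0.2]
grip_width: 0.1
```

Run:
```python
from h import *
print(status.sense()["ft_force"],status.sense()["ee_pos"])
for n in("wrist","top","scene"):
    w=cam(n); b=blobs(w,(0,160,80),(3,255,255),60); print(n,b,[ray(w,*x[0],222) for x in b])
    if n!="wrist":
        print([( ray(w,*x[0],207 if n=="scene" else 218).round(1).tolist()) for x in blobs(w,(4,160,80),(16,255,255),60)])
cv2.imwrite("pics/s_end.png",w["image"][:,:,::-1])
```

```text
[ 1.01133603  0.51171494 -0.17011545] [ 426.74934232 -144.87808188  298.68244228]
wrist [] []
top [([397.6, 183.7], [393, 178, 11, 12, 93])] [array([ 630.48956094, -112.24086794,  222.        ])]
[[636.9, 98.4, 218.0]]
scene [([306.1, 257.8], [301, 252, 11, 12, 101])] [array([ 628.69621364, -114.29042725,  222.        ])]
[[486.1, 1048.8, 207.0], [319.4, 641.7, 207.0], [608.3, 216.9, 207.0], [634.9, 94.4, 207.0], [780.4, -121.4, 207.0]]
```

View pics/s_end.png

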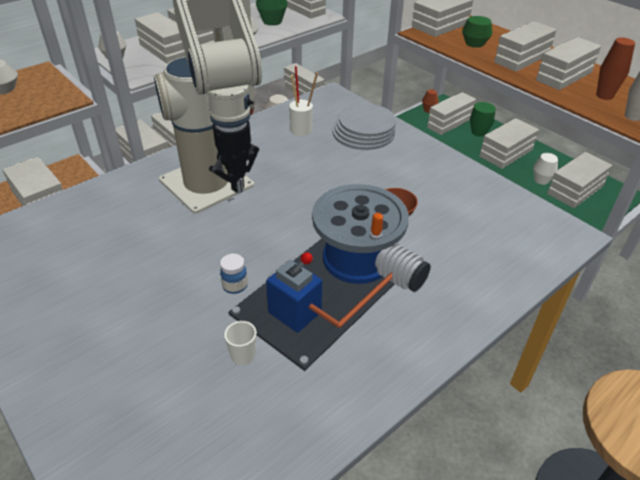

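Run:
```python
from h import *
w=cam("scene"); print(blobs(w,(4,160,80),(16,255,255),100))
order.close_job()
```

```text
[([550.7, 78.7], [399, 26, 241, 116, 6330]), ([430.3, 97.9], [423, 90, 15, 16, 158]), ([404.5, 197.1], [389, 189, 27, 24, 227]), ([376.7, 223.5], [372, 213, 11, 22, 191]), ([351.7, 305.1], [310, 275, 81, 52, 359])]
the job is handed in; nothing more can be done
```

The wheel is parked past the peak and let go, the lever is fully over, and I handed the job in after about 17 s of the 72 s. It reports no verdict.

- **Wheel:** I held the knob in a loose cage about 26.5 mm wide rather than squeezing it, because the fixed grip force could have exceeded its 40 N limit. I turned it clockwise about 134°. The resistance rose to about 17 N, then flipped to an 11 N forward drive, which I held back until it faded to zero. I stopped about 12° into the parked zone, by my estimate from the forces.
- **Lever:** I pushed the red ball over with closed fingers until it met the stop at about 5 N, then backed off clear of everything.
- **Last checks:**
  - The knob has not moved since release: pixel (376.7, 223.5) against (376.7, 223.4) just after letting go.
  - The ball moved from x ≈ 553 to about 629–630 mm, which is full travel to within 1–2 mm.
  - The pots look untouched in the last picture.
- **Disagreements and gaps:**
  - The peak force read above the stated 13 N, probably from sideways wedging in the cage and arm motion.
  - The knob drifted up to about 2 mm off my assumed circle.
  - The two cameras differ by about 2–4 mm on the final ball and knob positions.
  - The piston load was never measured directly.

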